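# Clamp a rail in the drilling jig: home, touch, a quarter turn more

### The arm

A 7-joint arm with a two-finger parallel gripper is mounted at the origin on a cart in front of the work surface, level with it; the furniture and walls round the work are solid. World frame = base frame: x ahead of the robot, y to its left, z up, the work surface at z = 0. Lengths are in m, angles in rad, forces in N, time in s.
With the tool pointing down it reaches from about 0.425 to 1.025 m from the base axis. Payload 3.6 kg.
Tool frame: the origin (TCP) lies between the finger pads; the fingertips stand 22 mm ahead of it and the grasp point (between the pads) lies 3 mm ahead of it (env.finger_overhang is the x of the fingertips in the tool frame, in m); x points along the fingers, y is the direction in which the jaws open and shut, and the axes are right-handed (so a half turn about x gives the same grasp; the last joint's range is limited). The gripper opens to 85 mm and grips with 20 to 120 N. Pads are 22 mm wide; open, the fingers measure 114 mm over their backs; the gripper's body (76 mm by 85 mm) begins 54 mm behind the grasp point. The pads swing forward as they close: fully open they stand 13 mm farther back than shut.
Start: joints at [1.242, 0.591, 0.048, 1.609, -0.033, 0.943, -0.034], TCP at [0.169, -0.705, 0.253] pointing down, gripper open.
Joint ranges: [-2.69, 2.69], [-0.47, 2.24], [-1.27, 1.36], [0.19, 2.51], [-1.53, 4.68], [0.08, 2.07], [-3.09, 3.09]. Speed limits (rad/s): [2.57, 2.57, 3.14, 3.14, 3.14, 3.14, 3.14].

### API

Orientations are given as a unit quaternion [w, x, y, z].
In Python, from plant import env gives the robot as it stands.
- The arm moves only by the tool move_arm, never from a script. Its argument "rows" is a list of rows, each an object of numbers: "dx", "dy", "dz": the shift along the tool's x, y, z in cm; "ax", "ay", "az": the turn, a rotation vector about the tool's x, y, z in rad; "hand": the opening, from -1 (shut) to 1 (fully open), so that 0 is half open. A call has 1 to 20 rows; each row is the pose to reach, as a shift and turn from the pose measured when the call began, along the tool's axes at that moment; what a row does not reach only later rows make up. A row lasts 1/12 s, in which the tool goes at most 41.7 mm and 7.16 degrees, less where a joint would pass 70% of its speed; a pose out of reach is approached as far as the arm can. A call with a gripper value outside its range is refused whole. The fingers move at their own pace and stop on an object; "grip_force" is the grip in N (left out, the last holds). Time passes only in rows, so rows that repeat a pose let the fingers close. It gives the time, the measured TCP pose, the force and the opening at its end, in the units of the state.
- env.get_state(): the state, without advancing time (a new reading comes with each control period).
- env.camera(name): name is "side" or "top" or "wrist"; returns the picture (400x640x3 uint8, red, green, blue); there is no depth.
- env.camera_info(name): a dict with "fov_y" (degrees; the focal length in pixels is half the picture's height over the tangent of half this angle, whatever the lens; pixels are square), "cx", "cy" (the principal point, pixels), "k1" (the pictures are not rectified: a ray, as slopes to the right and down, at radius r is drawn at 1 + k1 r^2 times it, then the intrinsics apply), "eye" and "orientation" of the camera in the world. Camera axes: x right, y up, looking along -z (the intrinsics and any distortion apply to the point x, -y, -z); pixel columns grow to the right and rows downward; lengths in m; the calibration is good to about 2 mm. A picture is of the moment at which its call begins: read the wrist's pose just before it. camera_info takes no time and is no camera call; for the wrist camera it gives the pose at the moment of the call.
- env.finish_job(): hands the job in, once; it reports no verdict.
The state is a dict: "time": time; "q": joint angles; "dq": joint speeds; "tau": joint torques, N m; "eef_pos": TCP position; "tcp_rot": TCP orientation; "contact_force": force on the tool from outside, world axes, zero at the start; "moment": the same for the moment, N m; "width": finger opening in m.
Only numpy, scipy, OpenCV 4.12 (cv2) and the standard library are available. Lean on these libraries where they do the work, as an engineer would, in place of code of your own. Each camera call takes 0.05 s, during which the arm holds its last target. There are 200 camera calls.

### The job

Push the tenoned rail along the jig until it is fully home against the end stop. Then turn the jig's clamp knob clockwise until its pad just touches the rail, and from there give it one quarter turn more and no tighter; let go, and leave the tin and the tall wooden spool beside the jig where they stand.

Things in the scene. Friction and masses are not known exactly. Their poses are not given: they have to be found in the camera images.
- clamp: Drilling jig, fixed on the bench: plywood base 175 x 110 x 18 mm (near edge at own x = -65 mm); two side fences, tops 36 mm up, 43 mm apart, guide the rail along own x. Dark steel arch over it at x = 30 mm, top 100 mm up, 30 mm long in x, 100 mm wide, with a brass nut on top up to 104 mm. Origin on the bench plane on the channel's centre line; x runs to the stop, z up.
- stop_face (a point): Middle of the near face of the jig's wooden end stop (80 mm wide, top 48 mm above the bench), 32 mm above the bench, at own x = 85 mm of the jig. Axes as the jig's.
- rail: Loose pale wooden rail lying in the jig's channel, underside 18 mm above the bench: 170 mm long (own x), 40 mm wide, 28 mm thick, about 0.2 kg, with a tenon 30 mm long at its far (+x) end. Origin at the centre of its underside. Home is tenon end against stop: the rail's origin is then straight above the jig's origin. It starts 20 to 40 mm short of that.
- rail_end (a point): Centre of the rail's plain near end, the face to push (40 mm wide, 18 to 46 mm above the bench), 85 mm behind the rail's origin. It overhangs the near edge of the jig's base, also when home (by 20 mm). Axes as the rail's.
- screw: Black knob on a vertical steel clamp screw above the arch, its axis 30 mm ahead of the jig's origin. Origin on the axis at mid-grip: 138 mm above the bench when own x is along the jig's x. Grip: a bar 52 mm long (own x), 14 mm thick, 24 mm high, at first -23 to 46 deg clockwise of the jig's x; neck 13 mm thick. Clockwise from above it sinks 1.27 mm a rad. Friction 0.04 N m; it stays where left.
- pad_end (a point): Lower end of the screw's thread, 75 mm below the knob's origin. Under it, on a stem locked at another length each time, a steel pad 33 mm across turns with the screw; it starts 0.5 to 5 mm above the rail (0.4 to 3.9 rad). It is sprung: at the touch, in 0.2 rad, force jumps to 12 N and torque from 0.04 to 0.1 to 0.17 N m; then force grows 6 N a quarter turn. Half a turn past touch is too tight.
- nail_tin: Open grey tin, 66 mm across, 75 mm high, to the right of the jig or beyond it; leave it alone. Origin at the centre of its underside.
- spool_1: Tall turned wooden spool, 42 mm across, 70 mm high, to the right of the jig or beyond it; leave it alone. Origin at the centre of its underside.

How it is judged:
By the outcome, as a careful person would: the job done as asked, in the order asked, and still so for the second after the job is handed in, with the robot touching nothing.
It also fails if it takes over 72 s, if anything falls off the work surface, if the arm or the gripper's body presses on something with over 40 N, if the wrist force passes 120 N, or if a joint passes its speed limit or range.

## Working session

There is one attempt and no reset: what is moved stays moved. The work goes in short steps, Python scripts to look and compute and a tool call to move; the robot and the scene stay as the last step left them, time stands still between calls to the robot, and variables do not carry over. Pictures are saved under pics/ and viewed, about 8 in all and at most 12, crops included, and the job is handed in when it is done.

Besides the shell and the picture viewer there is one more tool, called after "Call:" as a command line: name --argument value ..., lists and objects as JSON in quotes. move_arm: Moves the arm, as the interface text tells. Its arguments: {"type":"object","properties":{"rows":{"type":"array","items":{"type":"object","properties":{"dx":{"type":"number"},"dy":{"type":"number"},"dz":{"type":"number"},"ax":{"type":"number"},"ay":{"type":"number"},"az":{"type":"number"},"hand":{"type":"number"}}}},"grip_force":{"type":"number"}},"required":["rows"]}

```bash
ls; mkdir -p pics; cat > h.py <<'E'
import numpy as np,cv2
from scipy.spatial.transform import Rotation as R
from plant import env
def rot(q): return R.from_quat([q[1],q[2],q[3],q[0]])
def ci(n): 
    c=env.camera_info(n); f=200/np.tan(np.radians(c['fov_y'])/2); return c,f
def proj(n,P,c=None):
    c=c or env.camera_info(n); f=200/np.tan(np.radians(c['fov_y'])/2)
    p=rot(c['orientation']).inv().apply(np.atleast_2d(P)-np.array(c['eye']))
    s=np.c_[p[:,0],-p[:,1]]/-p[:,2:]; r2=(s**2).sum(1,keepdims=True)
    s=s*(1+c['k1']*r2); return s*f+[c['cx'],c['cy']]
def back(n,uv,z,c=None):
    c=c or env.camera_info(n); f=200/np.tan(np.radians(c['fov_y'])/2)
    d=(np.atleast_2d(uv).astype(float)-[c['cx'],c['cy']])/f; s=d.copy()
    for _ in range(20): s=d/(1+c['k1']*(s**2).sum(1,keepdims=True))
    r=rot(c['orientation']).apply(np.c_[s[:,0],-s[:,1],-np.ones(len(s))])
    e=np.array(c['eye']); return e+r*((z-e[2])/r[:,2])[:,None]
def snap(n,name):
    im=env.camera(n); cv2.imwrite('pics/'+name+'.png',cv2.cvtColor(im,cv2.COLOR_RGB2BGR)); return im
E
python3 - <<'E'
from h import *
a=[snap(n,n+'0') for n in('top','side')]
for n in ('top','side','wrist'): print(n,env.camera_info(n))
print(env.get_state(),env.finger_overhang)
E
```

```text
pics
top {'fov_y': 47.60606577609191, 'cx': 316.86814396999574, 'cy': 204.70109401537235, 'k1': -0.11298522041437763, 'eye': array([ 0.52614345, -0.11035185,  0.95993588]), 'orientation': array([ 0.71350317,  0.04723426, -0.03435354, -0.69821342])}
side {'fov_y': 43.86161987830315, 'cx': 319.0357176771875, 'cy': 193.46427079083188, 'k1': 0.02352224139761218, 'eye': array([ 0.38928793, -0.82549113,  0.47079717]), 'orientation': array([ 0.83226408,  0.53347285, -0.08970501, -0.12122802])}
wrist {'fov_y': 60.63271142943708, 'cx': 322.2294425974021, 'cy': 200.09639468550688, 'k1': -0.001870345188609804, 'eye': array([ 0.23255358, -0.68859317,  0.37317311]), 'orientation': array([ 0.77902584, -0.10178451,  0.08139156, -0.61329769])}
{'time': 0.1, 'q': array([ 1.24151543,  0.59203543,  0.04827809,  1.60971695, -0.03329966,
        0.94270579, -0.03370172]), 'dq': array([ 0.00044175, -0.00144692, -0.00015723, -0.00431504,  0.00129153,
       -0.00046374,  0.00054422]), 'tau': array([ 4.29133754e-03, -5.49992394e+01,  1.55314263e+00, -1.98823142e+01,
        9.67707223e-03,  3.86217842e-03,  1.15317260e-06]), 'eef_pos': array([ 0.16922144, -0.70423842,  0.25224013]), 'tcp_rot': array([-0.08248458, -0.7020729 , -0.08392185,  0.7023155 ]), 'contact_force': array([-0.19538366,  0.34262181,  0.17715061]), 'moment': array([ 0.03698593, -0.03364514, -0.00866511]), 'width': 0.08505795424897378} 0.022
```

View pics/top0.png

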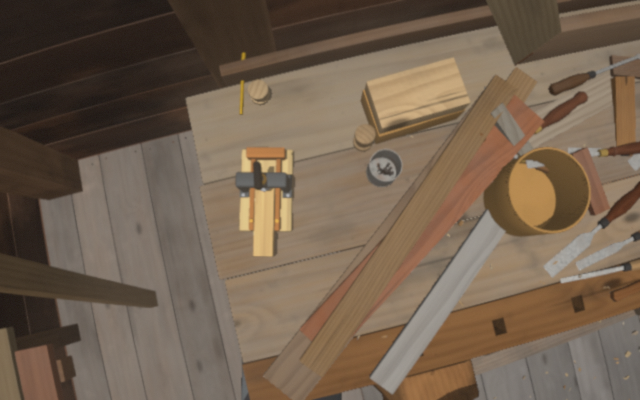

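View pics/side0.png

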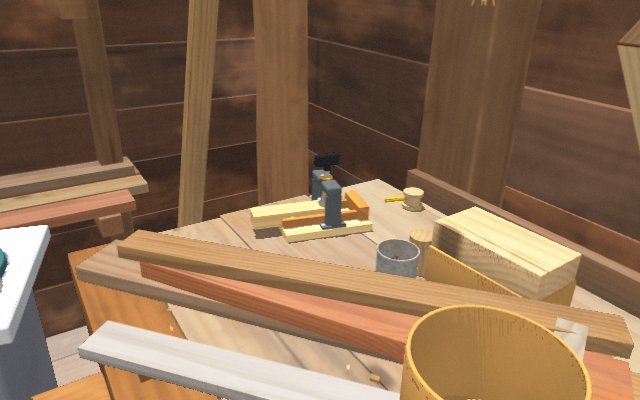

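The top view shows the jig at about (266,190), with its stop up (px 266,153), the rail's near end at (263,250), the tin at (384,168) and a spool at (364,137). Another spool is at (259,91). I'll enlarge this area.

```bash
python3 - <<'E'
from h import *
a=cv2.imread('pics/top0.png')[140:265,220:310]; b=cv2.imread('pics/side0.png')[140:250,235:385]
a=cv2.resize(a,None,fx=4.6,fy=4.6,interpolation=cv2.INTER_CUBIC)
cv2.imwrite('pics/ca.png',a)
cv2.imwrite('pics/cb.png',cv2.resize(b,None,fx=5,fy=5,interpolation=cv2.INTER_CUBIC))
print(back('top',[[266,190],[266,153],[263,255],[263,176]],0.03))
E
```

```text
[[0.66239455 0.01434619 0.03      ]
 [0.74102953 0.01729573 0.03      ]
 [0.52779099 0.01586343 0.03      ]
 [0.69182225 0.02173299 0.03      ]]
```

View pics/ca.png

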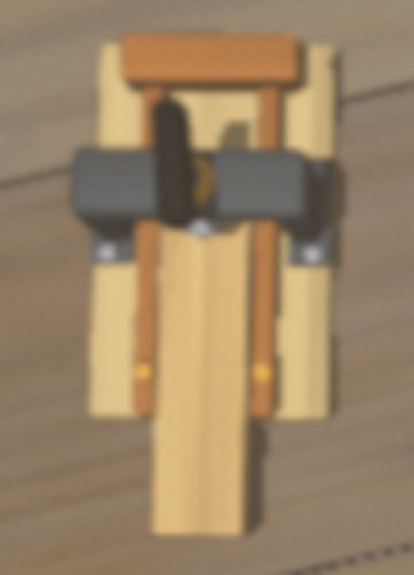

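View pics/cb.png

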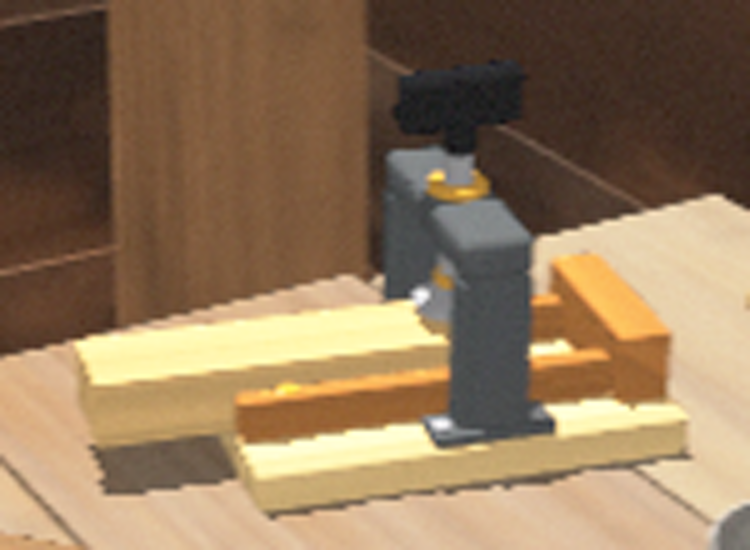

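```bash
cat >> h.py <<'E'
from scipy.optimize import least_squares
def jig(p,L):
    c,s=np.cos(p[2]),np.sin(p[2]); L=np.array(L,float)/1000
    return np.c_[p[0]+c*L[:,0]-s*L[:,1],p[1]+s*L[:,0]+c*L[:,1],L[:,2]]
E
python3 - <<'E'
from h import *
ct=lambda U:(np.array(U)+.5)/4.6-.5+[220,140]
cs=lambda U:(np.array(U)+.5)/5-.5+[235,140]
L=[(-65,55,18),(-65,-55,18),(110,-55,18),(110,55,18),(85,40,48),(85,-40,48),(45,50,100),(15,50,100),(45,-50,100),(15,-50,100)]
U=ct([(90,416),(330,416),(335,43),(102,43),(124,83),(297,83),(78,150),(75,218),(303,150),(303,215)])
LS=[(110,-55,18),(85,-40,48),(85,40,48)]; US=cs([(687,405),(613,340),(555,258)])
c=env.camera_info('top');s=env.camera_info('side')
f=lambda p:np.r_[(proj('top',jig(p,L),c)-U).ravel()]
g=lambda p:np.r_[f(p),(proj('side',jig(p,LS),s)-US).ravel()]
for h in (f,g):
  o=least_squares(h,[.66,.015,0]);p=o.x;print(p,o.fun.reshape(-1,2).round(1).tolist())
def rp(r): 
  q=[(-85-r[0],20,46),(-85-r[0],-20,46)]
  return np.r_[(proj('top',jig(p,q),c)-ct([(153,533),(244,533)])).ravel(),(proj('side',jig(p,[q[1]]),s)-cs([(90,385)])).ravel()]
o=least_squares(rp,[30]);print('short',o.x,o.fun.round(1))
def kn(k):
  z=k[1]+12; a=np.radians(-k[0]); d=np.array([np.cos(a),np.sin(a)])*26
  q=[(30+d[0],d[1],z),(30-d[0],-d[1],z)]
  return (proj('side',jig(p,q),s)-cs([(510,62),(402,82)])).ravel()
o=least_squares(kn,[20,138]);print('knob cw deg',o.x,o.fun)
print(back('top',ct([(170,100),(178,222)]),.15,c))
E
```

```text
[0.64293876 0.01530059 0.01550335] [[0.0, 0.7], [0.3, 1.1], [0.4, -0.1], [-0.3, -0.1], [-0.9, -0.4], [0.2, -0.4], [-1.2, -0.7], [-1.0, -0.2], [1.3, -0.6], [1.1, 0.7]]
[0.64293455 0.0155381  0.01363201] [[-0.1, 0.6], [0.1, 1.1], [0.3, -0.1], [-0.3, -0.1], [-0.9, -0.5], [0.1, -0.4], [-1.2, -0.7], [-1.1, -0.2], [1.2, -0.5], [0.9, 0.7], [0.5, 2.1], [1.3, -0.4], [-1.7, -0.3]]
short [32.19066048] [ 0.1  0.4  0.1  0.6  1.  -0. ]
knob cw deg [-17.47820519 136.70372144] [ 0.70236574 -0.51678591  0.19995017  0.53322147]
[[0.69742348 0.01756897 0.15      ]
 [0.64844753 0.01242874 0.15      ]]
```

```bash
cat >> h.py <<'E'
def go(pos,yaw=None):
    "row numbers (cm, rad) to world pos with tool down and tool y at yaw"
    s=env.get_state(); A=rot(s['tcp_rot'])
    d=A.inv().apply(np.array(pos)-s['eef_pos'])*100
    y=A.apply([0,1,0]); y0=np.arctan2(y[1],y[0]); yaw=y0 if yaw is None else yaw
    c,n=np.cos(yaw),np.sin(yaw); x=np.array([0,0,-1.]);yy=np.array([c,n,0])
    B=R.from_matrix(np.c_[x,yy,np.cross(x,yy)])
    print('pos',s['eef_pos'].round(4),'yaw',y0.round(3),'q',s['q'].round(2),'t',s['time'],'F',s['contact_force'].round(2),'M',s['moment'].round(3),'w',s['width'])
    print('dxyz',d.round(2),'a',(A.inv()*B).as_rotvec().round(3))
E
python3 - <<'E'
from h import *
go([.475,.0145,.25]); go([.475,.0145,.25],np.pi/2+.0145); go([.475,.0145,.25],-np.pi/2+.0145)
E
```

```text
pos [ 0.1692 -0.7042  0.2522] yaw -1.335 q [ 1.24  0.59  0.05  1.61 -0.03  0.94 -0.03] t 0.1 F [-0.2   0.34  0.18] M [ 0.037 -0.034 -0.009] w 0.08505795424897378
dxyz [  0.35 -62.74 -46.53] a [0.    0.    0.002]
pos [ 0.1692 -0.7042  0.2522] yaw -1.335 q [ 1.24  0.59  0.05  1.61 -0.03  0.94 -0.03] t 0.1 F [-0.2   0.34  0.18] M [ 0.037 -0.034 -0.009] w 0.08505795424897378
dxyz [  0.35 -62.74 -46.53] a [-2.92  -0.003  0.   ]
pos [ 0.1692 -0.7042  0.2522] yaw -1.335 q [ 1.24  0.59  0.05  1.61 -0.03  0.94 -0.03] t 0.1 F [-0.2   0.34  0.18] M [ 0.037 -0.034 -0.009] w 0.08505795424897378
dxyz [  0.35 -62.74 -46.53] a [0.221 0.    0.002]
```

Call:
move_arm --rows '[{"dx": 0, "dy": -29, "dz": -31, "ax": -1.2, "hand": -1}, {"dx": 0, "dy": -29, "dz": -31, "ax": -1.2, "hand": -1}, {"dx": 0, "dy": -29, "dz": -31, "ax": -1.2, "hand": -1}, {"dx": 0, "dy": -29, "dz": -31, "ax": -1.2, "hand": -1}, {"dx": 0, "dy": -29, "dz": -31, "ax": -1.2, "hand": -1}, {"dx": 0, "dy": -29, "dz": -31, "ax": -1.2, "hand": -1}, {"dx": 0, "dy": -29, "dz": -31, "ax": -1.2, "hand": -1}, {"dx": 0, "dy": -29, "dz": -31, "ax": -1.2, "hand": -1}, {"dx": 0, "dy": -29, "dz": -31, "ax": -1.2, "hand": -1}, {"dx": 0.35, "dy": -62.7, "dz": -46.5, "ax": -2.92, "hand": -1}, {"dx": 0.35, "dy": -62.7, "dz": -46.5, "ax": -2.92, "hand": -1}, {"dx": 0.35, "dy": -62.7, "dz": -46.5, "ax": -2.92, "hand": -1}, {"dx": 0.35, "dy": -62.7, "dz": -46.5, "ax": -2.92, "hand": -1}, {"dx": 0.35, "dy": -62.7, "dz": -46.5, "ax": -2.92, "hand": -1}, {"dx": 0.35, "dy": -62.7, "dz": -46.5, "ax": -2.92, "hand": -1}, {"dx": 0.35, "dy": -62.7, "dz": -46.5, "ax": -2.92, "hand": -1}, {"dx": 0.35, "dy": -62.7, "dz": -46.5, "ax": -2.92, "hand": -1}, {"dx": 0.35, "dy": -62.7, "dz": -46.5, "ax": -2.92, "hand": -1}, {"dx": 0.35, "dy": -62.7, "dz": -46.5, "ax": -2.92, "hand": -1}, {"dx": 0.35, "dy": -62.7, "dz": -46.5, "ax": -2.92, "hand": -1}]'

```text
schema error: expected keys dx, dy, dz, ax, ay, az, hand
```

```bash
python3 - <<'E'
from h import *
go([.475,.0145,.25],np.pi/2+.0145);go([.475,.0145,.047],np.pi/2+.0145)
E
```

```text
pos [ 0.1692 -0.7042  0.2522] yaw -1.335 q [ 1.24  0.59  0.05  1.61 -0.03  0.94 -0.03] t 0.1 F [-0.2   0.34  0.18] M [ 0.037 -0.034 -0.009] w 0.08505795424897378
dxyz [  0.35 -62.74 -46.53] a [-2.92  -0.003  0.   ]
pos [ 0.1692 -0.7042  0.2522] yaw -1.335 q [ 1.24  0.59  0.05  1.61 -0.03  0.94 -0.03] t 0.1 F [-0.2   0.34  0.18] M [ 0.037 -0.034 -0.009] w 0.08505795424897378
dxyz [ 20.65 -62.7  -46.53] a [-2.92  -0.003  0.   ]
```

All seven keys are needed in every row.

Call:
move_arm --rows '[{"dx": 0, "dy": -29, "dz": -31, "ax": -1.2, "ay": 0, "az": 0, "hand": -1}, {"dx": 0, "dy": -29, "dz": -31, "ax": -1.2, "ay": 0, "az": 0, "hand": -1}, {"dx": 0, "dy": -29, "dz": -31, "ax": -1.2, "ay": 0, "az": 0, "hand": -1}, {"dx": 0, "dy": -29, "dz": -31, "ax": -1.2, "ay": 0, "az": 0, "hand": -1}, {"dx": 0, "dy": -29, "dz": -31, "ax": -1.2, "ay": 0, "az": 0, "hand": -1}, {"dx": 0, "dy": -29, "dz": -31, "ax": -1.2, "ay": 0, "az": 0, "hand": -1}, {"dx": 0, "dy": -29, "dz": -31, "ax": -1.2, "ay": 0, "az": 0, "hand": -1}, {"dx": 0, "dy": -29, "dz": -31, "ax": -1.2, "ay": 0, "az": 0, "hand": -1}, {"dx": 0, "dy": -29, "dz": -31, "ax": -1.2, "ay": 0, "az": 0, "hand": -1}, {"dx": 0.35, "dy": -62.7, "dz": -46.5, "ax": -2.92, "ay": 0, "az": 0, "hand": -1}, {"dx": 0.35, "dy": -62.7, "dz": -46.5, "ax": -2.92, "ay": 0, "az": 0, "hand": -1}, {"dx": 0.35, "dy": -62.7, "dz": -46.5, "ax": -2.92, "ay": 0, "az": 0, "hand": -1}, {"dx": 0.35, "dy": -62.7, "dz": -46.5, "ax": -2.92, "ay": 0, "az": 0, "hand": -1}, {"dx": 0.35, "dy": -62.7, "dz": -46.5, "ax": -2.92, "ay": 0, "az": 0, "hand": -1}, {"dx": 0.35, "dy": -62.7, "dz": -46.5, "ax": -2.92, "ay": 0, "az": 0, "hand": -1}, {"dx": 0.35, "dy": -62.7, "dz": -46.5, "ax": -2.92, "ay": 0, "az": 0, "hand": -1}, {"dx": 0.35, "dy": -62.7, "dz": -46.5, "ax": -2.92, "ay": 0, "az": 0, "hand": -1}, {"dx": 0.35, "dy": -62.7, "dz": -46.5, "ax": -2.92, "ay": 0, "az": 0, "hand": -1}, {"dx": 0.35, "dy": -62.7, "dz": -46.5, "ax": -2.92, "ay": 0, "az": 0, "hand": -1}, {"dx": 0.35, "dy": -62.7, "dz": -46.5, "ax": -2.92, "ay": 0, "az": 0, "hand": -1}]'

```text
time: 1.77
eef_pos: [0.477, 0.0242, 0.2514]
tcp_rot: [0.695, 0.139, 0.693, -0.133]
contact_force: [0.6, -0.3, 0.2]
width: -0.0002
```

```bash
python3 - <<'E'
from h import *
go([.475,.0145,.25],np.pi/2+.0145);go([.475,.0145,.047],np.pi/2+.0145)
E
```

```text
pos [0.477  0.0242 0.2514] yaw 1.184 q [ 0.46  0.36 -0.75  2.13  0.35  0.76  0.67] t 1.7667 F [ 0.57 -0.35  0.23] M [ 0.117 -0.019  0.005] w -0.00015595866238273133
dxyz [ 0.13 -0.97  0.18] a [-0.401  0.003 -0.009]
pos [0.477  0.0242 0.2514] yaw 1.184 q [ 0.46  0.36 -0.75  2.13  0.35  0.76  0.67] t 1.7667 F [ 0.57 -0.35  0.23] M [ 0.117 -0.019  0.005] w -0.00015595866238273133
dxyz [20.43 -1.17  0.15] a [-0.401  0.003 -0.009]
```

Call:
move_arm --rows '[{"dx": 5, "dy": -1.1, "dz": 0.2, "ax": -0.4, "ay": 0, "az": -0.01, "hand": -1}, {"dx": 9, "dy": -1.1, "dz": 0.2, "ax": -0.4, "ay": 0, "az": -0.01, "hand": -1}, {"dx": 13, "dy": -1.1, "dz": 0.2, "ax": -0.4, "ay": 0, "az": -0.01, "hand": -1}, {"dx": 17, "dy": -1.1, "dz": 0.2, "ax": -0.4, "ay": 0, "az": -0.01, "hand": -1}, {"dx": 20.4, "dy": -1.17, "dz": 0.2, "ax": -0.4, "ay": 0, "az": -0.01, "hand": -1}, {"dx": 20.4, "dy": -1.17, "dz": 0.2, "ax": -0.4, "ay": 0, "az": -0.01, "hand": -1}, {"dx": 20.4, "dy": -1.17, "dz": 0.2, "ax": -0.4, "ay": 0, "az": -0.01, "hand": -1}]'

```text
time: 2.35
eef_pos: [0.4742, 0.0144, 0.0462]
tcp_rot: [0.707, -0.006, 0.707, 0.004]
contact_force: [0.4, 0.4, 0.5]
width: 0.0
```

```bash
python3 - <<'E'
from h import *
go([.52,.0147,.047],np.pi/2+.0145)
a=snap('wrist','w1')
E
```

```text
pos [0.4742 0.0144 0.0462] yaw 1.585 q [ 0.21  0.69 -0.45  2.27  0.91  0.36  0.56] t 2.35 F [0.41 0.41 0.51] M [ 0.06  -0.014 -0.01 ] w 2.747584467259953e-05
dxyz [-0.09 -0.04  4.58] a [-0.    -0.001  0.002]
```

View pics/w1.png

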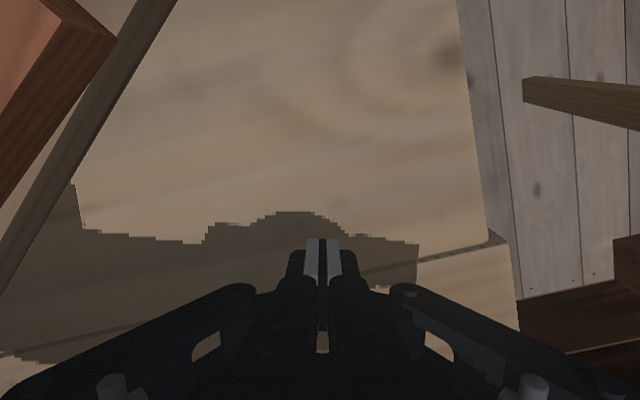

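Call:
move_arm --rows '[{"dx": -0.1, "dy": 0, "dz": 2, "ax": 0, "ay": 0, "az": 0, "hand": -1}, {"dx": -0.1, "dy": 0, "dz": 3.2, "ax": 0, "ay": 0, "az": 0, "hand": -1}, {"dx": -0.1, "dy": 0, "dz": 3.7, "ax": 0, "ay": 0, "az": 0, "hand": -1}, {"dx": -0.1, "dy": 0, "dz": 4.1, "ax": 0, "ay": 0, "az": 0, "hand": -1}, {"dx": -0.1, "dy": 0, "dz": 4.5, "ax": 0, "ay": 0, "az": 0, "hand": -1}, {"dx": -0.1, "dy": 0, "dz": 4.9, "ax": 0, "ay": 0, "az": 0, "hand": -1}, {"dx": -0.1, "dy": 0, "dz": 5.3, "ax": 0, "ay": 0, "az": 0, "hand": -1}, {"dx": -0.1, "dy": 0, "dz": 5.7, "ax": 0, "ay": 0, "az": 0, "hand": -1}, {"dx": -0.1, "dy": 0, "dz": 6.1, "ax": 0, "ay": 0, "az": 0, "hand": -1}, {"dx": -0.1, "dy": 0, "dz": 6.4, "ax": 0, "ay": 0, "az": 0, "hand": -1}, {"dx": -0.1, "dy": 0, "dz": 6.6, "ax": 0, "ay": 0, "az": 0, "hand": -1}]'

```text
time: 3.32
eef_pos: [0.542, 0.0158, 0.0488]
tcp_rot: [0.708, -0.005, 0.706, 0.005]
contact_force: [-1.2, -0.3, 2.5]
width: 0.0003
```

```bash
python3 - <<'E'
from h import *
go([.55,.0147,.047],np.pi/2+.0145)
E
```

```text
pos [0.542  0.0158 0.0488] yaw 1.585 q [ 0.27  0.74 -0.53  2.12  0.83  0.49  0.68] t 3.3167 F [-1.17 -0.34  2.46] M [ 0.011  0.522 -0.017] w 0.00026008000474498147
dxyz [ 0.19 -0.12  0.8 ] a [-0.001  0.003  0.001]
```

Call:
move_arm --rows '[{"dx": 0.1, "dy": -0.1, "dz": 0.1, "ax": 0, "ay": 0, "az": 0, "hand": -1}, {"dx": 0.1, "dy": -0.1, "dz": 0.2, "ax": 0, "ay": 0, "az": 0, "hand": -1}, {"dx": 0.1, "dy": -0.1, "dz": 0.3, "ax": 0, "ay": 0, "az": 0, "hand": -1}, {"dx": 0.1, "dy": -0.1, "dz": 0.4, "ax": 0, "ay": 0, "az": 0, "hand": -1}, {"dx": 0.1, "dy": -0.1, "dz": 0.5, "ax": 0, "ay": 0, "az": 0, "hand": -1}]'

```text
time: 3.73
eef_pos: [0.5473, 0.0148, 0.0477]
tcp_rot: [0.708, -0.005, 0.706, 0.005]
contact_force: [-1.2, 0.1, -1.0]
width: -0.0001
```

Call:
move_arm --rows '[{"dx": 0, "dy": 0, "dz": 0.1, "ax": 0, "ay": 0, "az": 0, "hand": -1}, {"dx": 0, "dy": 0, "dz": 0.2, "ax": 0, "ay": 0, "az": 0, "hand": -1}, {"dx": 0, "dy": 0, "dz": 0.3, "ax": 0, "ay": 0, "az": 0, "hand": -1}, {"dx": 0, "dy": 0, "dz": 0.4, "ax": 0, "ay": 0, "az": 0, "hand": -1}]'

```text
time: 4.07
eef_pos: [0.5484, 0.0147, 0.0475]
tcp_rot: [0.706, -0.006, 0.708, 0.004]
contact_force: [-8.3, 1.2, 6.0]
width: 0.0003
```

Call:
move_arm --rows '[{"dx": 0, "dy": 0, "dz": 0.3, "ax": 0, "ay": 0, "az": 0, "hand": -1}, {"dx": 0, "dy": 0, "dz": 0.4, "ax": 0, "ay": 0, "az": 0, "hand": -1}, {"dx": 0, "dy": 0, "dz": 0.5, "ax": 0, "ay": 0, "az": 0, "hand": -1}, {"dx": 0, "dy": 0, "dz": 0.5, "ax": 0, "ay": 0, "az": 0, "hand": -1}]'

```text
time: 4.4
eef_pos: [0.5485, 0.0147, 0.0471]
tcp_rot: [0.703, -0.007, 0.711, 0.003]
contact_force: [-9.8, 0.1, 7.2]
width: -0.0001
```

```bash
python3 - <<'E'
from h import *
go([.5,.015,.047],np.pi/2+.0145)
go([.5,.015,.24],np.pi/2+.0145)
E
```

```text
pos [0.5485 0.0147 0.0471] yaw 1.586 q [ 0.28  0.76 -0.55  2.1   0.81  0.52  0.7 ] t 4.4 F [-9.77  0.06  7.21] M [ 0.074  1.905 -0.012] w -0.00011543589988892063
dxyz [ 0.06  0.1  -4.84] a [ 0.    -0.011  0.005]
pos [0.5485 0.0147 0.0471] yaw 1.586 q [ 0.28  0.76 -0.55  2.1   0.81  0.52  0.7 ] t 4.4 F [-9.77  0.06  7.21] M [ 0.074  1.905 -0.012] w -0.00011543589988892063
dxyz [-1.924e+01  1.000e-02 -5.050e+00] a [ 0.    -0.011  0.005]
```

```bash
python3 - <<'E'
from h import *
s=env.get_state();c=env.camera_info('wrist');A=rot(s['tcp_rot'])
print(A.inv().apply(c['eye']-s['eef_pos']),'look tool',A.inv().apply(rot(c['orientation']).apply([0,0,-1])))
for x in (.62,.67,.7,.74,.78):
  for z in (.25,.3):
    d=dict(c);d['eye']=c['eye']+np.array([x,.0155,z])-s['eef_pos'];print(x,z,proj('wrist',[[.699,.018,.148],[.647,.014,.148]],d).round())
E
```

```text
[-0.12095022  0.00069651 -0.06500567] look tool [ 9.66405832e-01 -2.29118928e-05  2.57020945e-01]
0.62 0.25 [[324. 313.]
 [319. 247.]]
0.62 0.3 [[324. 281.]
 [320. 224.]]
0.67 0.25 [[325. 250.]
 [320. 176.]]
0.67 0.3 [[325. 227.]
 [321. 165.]]
0.7 0.25 [[326. 208.]
 [321. 130.]]
0.7 0.3 [[325. 192.]
 [321. 127.]]
0.74 0.25 [[327. 149.]
 [322.  64.]]
0.74 0.3 [[326. 143.]
 [322.  73.]]
0.78 0.25 [[328.  84.]
 [323.  -9.]]
0.78 0.3 [[327.  90.]
 [323.  15.]]
```

Call:
move_arm --rows '[{"dx": 0, "dy": 0, "dz": -2, "ax": 0, "ay": 0, "az": 0, "hand": -1}, {"dx": 0, "dy": 0, "dz": -4.8, "ax": 0, "ay": 0, "az": 0, "hand": -1}, {"dx": -4, "dy": 0, "dz": -5, "ax": 0, "ay": 0, "az": 0, "hand": -1}, {"dx": -8, "dy": 0, "dz": -5, "ax": 0, "ay": 0, "az": 0, "hand": 0}, {"dx": -12, "dy": 0, "dz": -5, "ax": 0, "ay": 0, "az": 0, "hand": 0}, {"dx": -16, "dy": 0, "dz": -5, "ax": 0, "ay": -0.01, "az": 0, "hand": 0}, {"dx": -19.3, "dy": 0, "dz": -5, "ax": 0, "ay": -0.01, "az": 0, "hand": 0}, {"dx": -19.3, "dy": 0, "dz": -5, "ax": 0, "ay": -0.01, "az": 0, "hand": 0}]'

```text
time: 5.07
eef_pos: [0.5057, 0.0166, 0.2474]
tcp_rot: [0.712, -0.007, 0.702, 0.004]
contact_force: [0.4, 0.1, 1.2]
width: 0.0429
```

Call:
move_arm --rows '[{"dx": 0, "dy": 0, "dz": 4.3, "ax": 0, "ay": 0, "az": 0, "hand": 1}, {"dx": 0, "dy": 0, "dz": 8.6, "ax": 0, "ay": 0, "az": 0, "hand": 1}, {"dx": 0, "dy": 0, "dz": 13, "ax": 0, "ay": 0, "az": 0, "hand": 1}, {"dx": 0, "dy": 0, "dz": 17.4, "ax": 0, "ay": 0, "az": 0, "hand": 1}, {"dx": 0, "dy": 0, "dz": 17.4, "ax": 0, "ay": 0, "az": 0, "hand": 1}, {"dx": 0, "dy": 0, "dz": 17.4, "ax": 0, "ay": 0, "az": 0, "hand": 1}]'

```text
time: 5.57
eef_pos: [0.6845, 0.0188, 0.2498]
tcp_rot: [0.714, -0.005, 0.7, 0.004]
contact_force: [-0.2, -0.4, -0.5]
width: 0.0857
```

```bash
python3 - <<'E'
from h import *
import pickle
go([.673,.016,.25],np.pi/2+.0145)
pickle.dump(env.camera_info('wrist'),open('w2.pkl','wb'))
a=snap('wrist','w2')
E
```

```text
pos [0.6845 0.0188 0.2498] yaw 1.583 q [ 0.4   0.65 -0.77  1.7   0.53  1.    1.02] t 5.5667 F [-0.16 -0.44 -0.51] M [0.009 0.051 0.052] w 0.08565198198314265
dxyz [-0.05 -0.27 -1.16] a [-0.002  0.019  0.002]
```

View pics/w2.png

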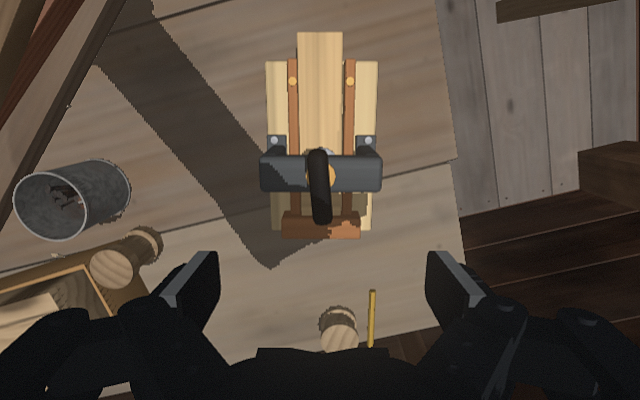

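The wrist view shows the knob bar from (317,155) to (321,219), the rail's near end at row 32 and the base's near edge at row 62. The tin and spool stand clear at lower left.

```bash
python3 - <<'E'
from h import *
import pickle
c=pickle.load(open('w2.pkl','rb'))
k=back('wrist',[[316.5,155],[321.5,217]],.149,c);print(k,np.arctan2(*(k[1]-k[0])[1::-1]),k.mean(0))
a=back('wrist',[[297,32],[343,32]],.046,c);b=back('wrist',[[266,62],[376,62]],.018,c);print(a,b,b.mean(0)[:2]-a.mean(0)[:2])
print(back('wrist',[[285,212],[361,212]],.048,c))
yaw=np.arctan2(*(k[1]-k[0])[1::-1])
go([k.mean(0)[0],k.mean(0)[1],.143],np.pi/2+yaw)
E
```

```text
[[0.65015127 0.01512965 0.149     ]
 [0.69236644 0.01887669 0.149     ]] 0.08852841179416401 [0.67125885 0.01700317 0.149     ]
[[ 0.55940004 -0.00434639  0.046     ]
 [ 0.5589085   0.03532547  0.046     ]] [[ 0.58100243 -0.0362742   0.018     ]
 [ 0.57967706  0.06911979  0.018     ]] [0.02118547 0.00093325]
[[ 0.72209197 -0.01726263  0.048     ]
 [ 0.72107045  0.05777295  0.048     ]]
pos [0.6815 0.0191 0.2494] yaw 1.584 q [ 0.4   0.64 -0.77  1.7   0.53  1.    1.02] t 5.6167 F [-0.75  0.21  0.7 ] M [ 0.043  0.051 -0.018] w 0.08509270527553942
dxyz [10.62 -0.16 -1.2 ] a [-0.075  0.016  0.004]
```

Call:
move_arm --rows '[{"dx": 0, "dy": -0.2, "dz": -1, "ax": -0.075, "ay": 0.016, "az": 0, "hand": 0}, {"dx": 1, "dy": -0.2, "dz": -1, "ax": -0.075, "ay": 0.016, "az": 0, "hand": 0}, {"dx": 3, "dy": -0.2, "dz": -1.1, "ax": -0.075, "ay": 0.016, "az": 0, "hand": 0}, {"dx": 6, "dy": -0.2, "dz": -1.2, "ax": -0.075, "ay": 0.016, "az": 0, "hand": 0}, {"dx": 8, "dy": -0.2, "dz": -1.2, "ax": -0.075, "ay": 0.016, "az": 0, "hand": 0}, {"dx": 9.5, "dy": -0.2, "dz": -1.2, "ax": -0.075, "ay": 0.016, "az": 0, "hand": 0}, {"dx": 10.5, "dy": -0.2, "dz": -1.2, "ax": -0.075, "ay": 0.016, "az": 0, "hand": 0}, {"dx": 10.8, "dy": -0.2, "dz": -1.2, "ax": -0.075, "ay": 0.016, "az": 0, "hand": 0}, {"dx": 10.8, "dy": -0.2, "dz": -1.2, "ax": -0.075, "ay": 0.016, "az": 0, "hand": 0}]'

```text
time: 6.37
eef_pos: [0.6709, 0.0167, 0.1408]
tcp_rot: [0.706, -0.033, 0.707, 0.03]
contact_force: [0.6, -1.0, -0.5]
width: 0.0429
```

```bash
python3 - <<'E'
from h import *
go([.6725,.0165,.141],np.pi/2+.0885)
E
```

```text
pos [0.6709 0.0167 0.1408] yaw 1.659 q [ 0.37  0.76 -0.71  1.79  0.65  0.85  1.  ] t 6.3667 F [ 0.64 -0.98 -0.47] M [ 0.052 -0.039  0.024] w 0.042868753285092126
dxyz [-0.02 -0.04  0.16] a [-0.    -0.001  0.004]
```

Call:
move_arm --rows '[{"dx": 0, "dy": 0, "dz": 0.1, "ax": 0, "ay": 0, "az": 0, "hand": -1}, {"dx": 0, "dy": 0, "dz": 0.1, "ax": 0, "ay": 0, "az": 0, "hand": -1}, {"dx": 0, "dy": 0, "dz": 0.1, "ax": 0, "ay": 0, "az": 0, "hand": -1}, {"dx": 0, "dy": 0, "dz": 0.1, "ax": 0, "ay": 0, "az": 0, "hand": -1}, {"dx": 0, "dy": 0, "dz": 0.1, "ax": 0, "ay": 0, "az": 0, "hand": -1}, {"dx": 0, "dy": 0, "dz": 0.1, "ax": 0, "ay": 0, "az": 0, "hand": -1}]' --grip_force 40

```text
time: 6.87
eef_pos: [0.6729, 0.0166, 0.1422]
tcp_rot: [0.707, -0.032, 0.706, 0.03]
contact_force: [-1.2, -1.4, 5.6]
width: 0.0135
```

```bash
python3 - <<'E'
from h import *
go([.6725,.0165,.141],np.pi/2+.0885)
print(env.get_state()['tau'])
E
```

```text
pos [0.6729 0.0166 0.1422] yaw 1.659 q [ 0.37  0.76 -0.71  1.79  0.65  0.85  1.  ] t 6.8667 F [-1.23 -1.39  5.65] M [-0.226  0.118 -0.031] w 0.013516370314885076
dxyz [ 0.12 -0.01 -0.04] a [-0.001  0.001  0.004]
[-1.11957841e+00 -4.99185026e+01 -9.75026160e+00 -1.32512158e+01
 -1.33756120e-01 -3.29925204e-01  1.71452318e-02]
```

Call:
move_arm --rows '[{"dx": 0, "dy": 0, "dz": 0, "ax": 0.06, "ay": 0, "az": 0, "hand": -1}, {"dx": 0, "dy": 0, "dz": 0, "ax": 0.12, "ay": 0, "az": 0, "hand": -1}, {"dx": 0.02, "dy": 0, "dz": 0, "ax": 0.18, "ay": 0, "az": 0, "hand": -1}, {"dx": 0.03, "dy": 0, "dz": 0, "ax": 0.24, "ay": 0, "az": 0, "hand": -1}, {"dx": 0.04, "dy": 0, "dz": 0, "ax": 0.3, "ay": 0, "az": 0, "hand": -1}]'

```text
time: 7.28
eef_pos: [0.673, 0.017, 0.1419]
tcp_rot: [0.704, 0.075, 0.702, -0.077]
contact_force: [0.8, -0.6, -0.1]
width: 0.0132
```

```bash
cat > r.py <<'E'
from h import *
s=env.get_state();A=rot(s['tcp_rot']);y=A.apply([0,1,0])
print('t %.2f yaw %.3f'%(s['time'],np.arctan2(y[1],y[0])),'M',s['moment'].round(3),'F',s['contact_force'].round(1),'tau7 %.3f'%s['tau'][6],'tau5 %.3f'%s['tau'][4],'pos',s['eef_pos'].round(4),'q',s['q'].round(2),'xtool',A.apply([1,0,0]).round(3))
E
python3 r.py
```

```text
t 7.28 yaw 1.356 M [ 0.066 -0.001  0.068] F [ 0.8 -0.6 -0.1] tau7 0.347 tau5 0.112 pos [0.673  0.017  0.1419] q [ 0.32  0.74 -0.64  1.79  0.59  0.81  0.75] xtool [ 0.002 -0.003 -1.   ]
```

Call:
move_arm --rows '[{"dx": 0, "dy": 0, "dz": 0, "ax": 0.06, "ay": 0, "az": 0, "hand": -1}, {"dx": 0.01, "dy": 0, "dz": 0, "ax": 0.12, "ay": 0, "az": 0, "hand": -1}, {"dx": 0.02, "dy": 0, "dz": 0, "ax": 0.18, "ay": 0, "az": 0, "hand": -1}, {"dx": 0.03, "dy": 0, "dz": 0, "ax": 0.24, "ay": 0, "az": 0, "hand": -1}]'

```text
time: 7.62
eef_pos: [0.6731, 0.0173, 0.1416]
tcp_rot: [0.69, 0.16, 0.688, -0.161]
contact_force: [0.7, -1.0, -1.1]
width: 0.0132
```

```bash
python3 r.py
```

```text
t 7.62 yaw 1.113 M [ 0.037 -0.028 -0.003] F [ 0.7 -1.  -1.1] tau7 0.342 tau5 0.058 pos [0.6731 0.0173 0.1416] q [ 0.28  0.72 -0.58  1.79  0.54  0.79  0.55] xtool [ 0.003 -0.003 -1.   ]
```

Call:
move_arm --rows '[{"dx": 0, "dy": 0, "dz": 0, "ax": 0.06, "ay": 0, "az": 0, "hand": -1}, {"dx": 0.01, "dy": 0, "dz": 0, "ax": 0.12, "ay": 0, "az": 0, "hand": -1}, {"dx": 0.02, "dy": 0, "dz": 0, "ax": 0.18, "ay": 0, "az": 0, "hand": -1}, {"dx": 0.03, "dy": 0, "dz": 0, "ax": 0.24, "ay": 0, "az": 0, "hand": -1}]'

```text
time: 7.95
eef_pos: [0.6732, 0.0176, 0.1413]
tcp_rot: [0.666, 0.242, 0.663, -0.243]
contact_force: [1.1, -1.0, -0.2]
width: 0.0133
```

```bash
python3 r.py
```

```text
t 7.95 yaw 0.871 M [-0.019 -0.06   0.087] F [ 1.1 -1.  -0.2] tau7 0.337 tau5 0.026 pos [0.6732 0.0176 0.1413] q [ 0.25  0.71 -0.51  1.79  0.48  0.77  0.35] xtool [ 0.003 -0.002 -1.   ]
```

Call:
move_arm --rows '[{"dx": 0, "dy": 0, "dz": 0, "ax": 0.06, "ay": 0, "az": 0, "hand": -1}, {"dx": 0.01, "dy": 0, "dz": 0, "ax": 0.12, "ay": 0, "az": 0, "hand": -1}, {"dx": 0.02, "dy": 0, "dz": 0, "ax": 0.18, "ay": 0, "az": 0, "hand": -1}, {"dx": 0.03, "dy": 0, "dz": 0, "ax": 0.24, "ay": 0, "az": 0, "hand": -1}]'

```text
time: 8.28
eef_pos: [0.6735, 0.0178, 0.141]
tcp_rot: [0.632, 0.321, 0.629, -0.321]
contact_force: [1.2, 1.6, -0.2]
width: 0.0134
```

```bash
python3 r.py
```

```text
t 8.28 yaw 0.628 M [-0.019 -0.104  0.053] F [ 1.2  1.6 -0.2] tau7 0.333 tau5 -0.002 pos [0.6735 0.0178 0.141 ] q [ 0.2   0.69 -0.45  1.79  0.43  0.75  0.16] xtool [ 0.004 -0.002 -1.   ]
```

Call:
move_arm --rows '[{"dx": 0, "dy": 0, "dz": 0, "ax": 0.06, "ay": 0, "az": 0, "hand": -1}, {"dx": 0.01, "dy": 0, "dz": 0, "ax": 0.12, "ay": 0, "az": 0, "hand": -1}, {"dx": 0.02, "dy": 0, "dz": 0, "ax": 0.18, "ay": 0, "az": 0, "hand": -1}, {"dx": 0.03, "dy": 0, "dz": 0, "ax": 0.24, "ay": 0, "az": 0, "hand": -1}]'

```text
time: 8.62
eef_pos: [0.6738, 0.018, 0.1407]
tcp_rot: [0.588, 0.395, 0.585, -0.394]
contact_force: [1.2, -1.4, -1.0]
width: 0.0134
```

```bash
python3 r.py
```

```text
t 8.62 yaw 0.386 M [-0.099 -0.081  0.07 ] F [ 1.2 -1.4 -1. ] tau7 0.328 tau5 -0.027 pos [0.6738 0.018  0.1407] q [ 0.16  0.68 -0.39  1.8   0.37  0.73 -0.04] xtool [ 0.005 -0.001 -1.   ]
```

Call:
move_arm --rows '[{"dx": 0, "dy": -0.05, "dz": 0.03, "ax": 0.06, "ay": 0, "az": 0, "hand": -1}, {"dx": 0.01, "dy": -0.05, "dz": 0.03, "ax": 0.12, "ay": 0, "az": 0, "hand": -1}, {"dx": 0.02, "dy": -0.05, "dz": 0.03, "ax": 0.18, "ay": 0, "az": 0, "hand": -1}, {"dx": 0.03, "dy": -0.05, "dz": 0.03, "ax": 0.24, "ay": 0, "az": 0, "hand": -1}]'

```text
time: 8.95
eef_pos: [0.6741, 0.0181, 0.1404]
tcp_rot: [0.536, 0.464, 0.533, -0.462]
contact_force: [2.1, 1.3, -0.8]
width: 0.0136
```

```bash
python3 r.py
```

```text
t 8.95 yaw 0.143 M [ 0.023 -0.109  0.092] F [ 2.1  1.3 -0.8] tau7 0.322 tau5 0.001 pos [0.6741 0.0181 0.1404] q [ 0.12  0.67 -0.32  1.8   0.31  0.71 -0.23] xtool [ 0.006 -0.    -1.   ]
```

Call:
move_arm --rows '[{"dx": 0, "dy": 0, "dz": 0.03, "ax": 0.06, "ay": 0, "az": 0, "hand": -1}, {"dx": 0.01, "dy": 0, "dz": 0.03, "ax": 0.12, "ay": 0, "az": 0, "hand": -1}, {"dx": 0.02, "dy": 0, "dz": 0.03, "ax": 0.18, "ay": 0, "az": 0, "hand": -1}, {"dx": 0.03, "dy": 0, "dz": 0.03, "ax": 0.24, "ay": 0, "az": 0, "hand": -1}]'

```text
time: 9.28
eef_pos: [0.6744, 0.0181, 0.14]
tcp_rot: [0.476, 0.526, 0.473, -0.522]
contact_force: [1.1, -0.4, -0.8]
width: 0.0135
```

```bash
python3 r.py
```

```text
t 9.28 yaw -0.099 M [-0.07 -0.05  0.04] F [ 1.1 -0.4 -0.8] tau7 0.321 tau5 -0.007 pos [0.6744 0.0181 0.14  ] q [ 0.08  0.67 -0.26  1.8   0.25  0.7  -0.41] xtool [ 0.007  0.    -1.   ]
```

Call:
move_arm --rows '[{"dx": 0, "dy": 0, "dz": 0, "ax": 0.06, "ay": 0, "az": 0, "hand": -1}, {"dx": 0.01, "dy": 0, "dz": 0, "ax": 0.12, "ay": 0, "az": 0, "hand": -1}, {"dx": 0.02, "dy": 0, "dz": 0, "ax": 0.18, "ay": 0, "az": 0, "hand": -1}, {"dx": 0.03, "dy": 0, "dz": 0, "ax": 0.24, "ay": 0, "az": 0, "hand": -1}]'

```text
time: 9.62
eef_pos: [0.6748, 0.018, 0.1397]
tcp_rot: [0.409, 0.58, 0.406, -0.575]
contact_force: [2.3, -2.1, -0.1]
width: 0.013
```

```bash
python3 r.py
```

```text
t 9.62 yaw -0.342 M [-0.112 -0.016  0.072] F [ 2.3 -2.1 -0.1] tau7 0.317 tau5 -0.087 pos [0.6748 0.018  0.1397] q [ 0.03  0.66 -0.19  1.8   0.19  0.69 -0.6 ] xtool [ 0.008  0.    -1.   ]
```

Call:
move_arm --rows '[{"dx": 0, "dy": 0, "dz": 0, "ax": 0.06, "ay": 0, "az": 0, "hand": -1}, {"dx": 0.01, "dy": 0, "dz": 0, "ax": 0.12, "ay": 0, "az": 0, "hand": -1}, {"dx": 0.02, "dy": 0, "dz": 0, "ax": 0.18, "ay": 0, "az": 0, "hand": -1}, {"dx": 0.03, "dy": 0, "dz": 0, "ax": 0.24, "ay": 0, "az": 0, "hand": -1}]'

```text
time: 9.95
eef_pos: [0.6751, 0.0179, 0.1394]
tcp_rot: [0.336, 0.626, 0.333, -0.62]
contact_force: [1.2, -1.6, -0.3]
width: 0.0136
```

```bash
python3 r.py
```

```text
t 9.95 yaw -0.584 M [-0.199  0.031  0.06 ] F [ 1.2 -1.6 -0.3] tau7 0.315 tau5 -0.102 pos [0.6751 0.0179 0.1394] q [-0.01  0.66 -0.12  1.81  0.12  0.68 -0.79] xtool [ 0.009 -0.    -1.   ]
```

Call:
move_arm --rows '[{"dx": 0, "dy": -0.05, "dz": 0.05, "ax": 0.06, "ay": 0, "az": 0, "hand": -1}, {"dx": 0.01, "dy": -0.1, "dz": 0.1, "ax": 0.12, "ay": -0.005, "az": -0.007, "hand": -1}, {"dx": 0.02, "dy": -0.1, "dz": 0.1, "ax": 0.18, "ay": -0.005, "az": -0.007, "hand": -1}, {"dx": 0.03, "dy": -0.1, "dz": 0.1, "ax": 0.24, "ay": -0.005, "az": -0.007, "hand": -1}]'

```text
time: 10.28
eef_pos: [0.6753, 0.0177, 0.1391]
tcp_rot: [0.257, 0.66, 0.257, -0.657]
contact_force: [3.2, -1.1, -3.1]
width: 0.0136
```

```bash
python3 r.py
```

```text
t 10.28 yaw -0.827 M [-0.266 -0.5    0.055] F [ 3.2 -1.1 -3.1] tau7 0.308 tau5 -0.161 pos [0.6753 0.0177 0.1391] q [-0.05  0.66 -0.06  1.8   0.06  0.68 -0.97] xtool [ 0.004  0.001 -1.   ]
```

Call:
move_arm --rows '[{"dx": 0, "dy": 0, "dz": 0, "ax": 0.06, "ay": 0, "az": 0, "hand": -1}, {"dx": 0.01, "dy": 0, "dz": 0, "ax": 0.12, "ay": 0, "az": 0, "hand": -1}, {"dx": 0.02, "dy": 0, "dz": 0, "ax": 0.18, "ay": 0, "az": 0, "hand": -1}, {"dx": 0.03, "dy": 0, "dz": 0, "ax": 0.24, "ay": 0, "az": 0, "hand": -1}]'

```text
time: 10.62
eef_pos: [0.6756, 0.0174, 0.1388]
tcp_rot: [0.176, 0.687, 0.175, -0.683]
contact_force: [0.6, -1.9, -0.1]
width: 0.0133
```

```bash
python3 r.py
```

```text
t 10.62 yaw -1.069 M [-0.264  0.001  0.041] F [ 0.6 -1.9 -0.1] tau7 0.312 tau5 -0.155 pos [0.6756 0.0174 0.1388] q [-0.1   0.66  0.01  1.81 -0.01  0.67 -1.15] xtool [ 0.005  0.001 -1.   ]
```

Call:
move_arm --rows '[{"dx": 0, "dy": 0, "dz": 0, "ax": 0.06, "ay": 0, "az": 0, "hand": -1}, {"dx": 0.01, "dy": 0, "dz": 0, "ax": 0.12, "ay": 0, "az": 0, "hand": -1}, {"dx": 0.02, "dy": 0, "dz": 0, "ax": 0.18, "ay": 0, "az": 0, "hand": -1}, {"dx": 0.03, "dy": 0, "dz": 0, "ax": 0.24, "ay": 0, "az": 0, "hand": -1}]'

```text
time: 10.95
eef_pos: [0.6757, 0.0171, 0.1385]
tcp_rot: [0.091, 0.703, 0.091, -0.699]
contact_force: [0.4, -1.8, 0.7]
width: 0.0133
```

```bash
python3 r.py
```

```text
t 10.95 yaw -1.312 M [-0.241  0.054  0.022] F [ 0.4 -1.8  0.7] tau7 0.311 tau5 -0.159 pos [0.6757 0.0171 0.1385] q [-0.14  0.66  0.08  1.81 -0.08  0.67 -1.34] xtool [ 0.005  0.    -1.   ]
```

Call:
move_arm --rows '[{"dx": 0, "dy": 0, "dz": 0, "ax": 0.06, "ay": 0, "az": 0, "hand": -1}, {"dx": 0.01, "dy": 0, "dz": 0, "ax": 0.12, "ay": 0, "az": 0, "hand": -1}, {"dx": 0.02, "dy": 0, "dz": 0, "ax": 0.18, "ay": 0, "az": 0, "hand": -1}, {"dx": 0.03, "dy": 0, "dz": 0, "ax": 0.24, "ay": 0, "az": 0, "hand": -1}]'

```text
time: 11.28
eef_pos: [0.6757, 0.0168, 0.1382]
tcp_rot: [0.006, 0.709, 0.006, -0.705]
contact_force: [1.0, -1.2, 0.5]
width: 0.0135
```

```bash
python3 r.py
```

```text
t 11.28 yaw -1.555 M [-0.268  0.058  0.058] F [ 1.  -1.2  0.5] tau7 0.310 tau5 -0.163 pos [0.6757 0.0168 0.1382] q [-0.19  0.67  0.14  1.81 -0.14  0.67 -1.52] xtool [ 0.005 -0.    -1.   ]
```

Call:
move_arm --rows '[{"dx": 0, "dy": 0, "dz": 0, "ax": 0.06, "ay": 0, "az": 0, "hand": -1}, {"dx": 0.01, "dy": 0, "dz": 0, "ax": 0.12, "ay": 0, "az": 0, "hand": -1}, {"dx": 0.02, "dy": 0, "dz": 0, "ax": 0.18, "ay": 0, "az": 0, "hand": -1}, {"dx": 0.03, "dy": 0, "dz": 0, "ax": 0.24, "ay": 0, "az": 0, "hand": -1}]'

```text
time: 11.62
eef_pos: [0.6757, 0.0164, 0.1379]
tcp_rot: [-0.08, 0.705, -0.08, -0.701]
contact_force: [-0.0, -1.6, 0.0]
width: 0.0133
```

```bash
python3 r.py
```

```text
t 11.62 yaw -1.797 M [-0.271  0.092  0.006] F [-0.  -1.6  0. ] tau7 0.310 tau5 -0.166 pos [0.6757 0.0164 0.1379] q [-0.23  0.67  0.21  1.81 -0.21  0.67 -1.7 ] xtool [ 0.006 -0.001 -1.   ]
```

Call:
move_arm --rows '[{"dx": 0, "dy": 0, "dz": 0, "ax": 0.06, "ay": 0, "az": 0, "hand": -1}, {"dx": 0.01, "dy": 0, "dz": 0, "ax": 0.12, "ay": 0, "az": 0, "hand": -1}, {"dx": 0.02, "dy": 0, "dz": 0, "ax": 0.18, "ay": 0, "az": 0, "hand": -1}, {"dx": 0.03, "dy": 0, "dz": 0, "ax": 0.24, "ay": 0, "az": 0, "hand": -1}]'

```text
time: 11.95
eef_pos: [0.6756, 0.0161, 0.1376]
tcp_rot: [-0.164, 0.69, -0.164, -0.686]
contact_force: [0.1, -2.1, 1.7]
width: 0.0133
```

```bash
python3 r.py
```

```text
t 11.95 yaw -2.039 M [-0.313  0.16   0.124] F [ 0.1 -2.1  1.7] tau7 0.229 tau5 -0.243 pos [0.6756 0.0161 0.1376] q [-0.28  0.68  0.28  1.82 -0.28  0.68 -1.88] xtool [ 0.006 -0.001 -1.   ]
```

Contact: after a flat 0.310, tau7 shifted by 0.08 N m. I'll take finer steps to locate the touch.

Call:
move_arm --rows '[{"dx": 0, "dy": 0, "dz": 0, "ax": 0.03, "ay": 0, "az": 0, "hand": -1}, {"dx": 0.01, "dy": 0, "dz": 0, "ax": 0.06, "ay": 0, "az": 0, "hand": -1}]'

```text
time: 12.12
eef_pos: [0.6756, 0.016, 0.1376]
tcp_rot: [-0.185, 0.685, -0.185, -0.68]
contact_force: [0.4, -0.9, 1.4]
width: 0.0134
```

```bash
python3 r.py
```

```text
t 12.12 yaw -2.100 M [-0.248  0.217  0.13 ] F [ 0.4 -0.9  1.4] tau7 0.036 tau5 -0.269 pos [0.6756 0.016  0.1376] q [-0.29  0.68  0.3   1.82 -0.29  0.68 -1.93] xtool [ 0.006 -0.002 -1.   ]
```

Call:
move_arm --rows '[{"dx": 0, "dy": 0, "dz": 0, "ax": 0.06, "ay": 0, "az": 0, "hand": -1}, {"dx": 0.01, "dy": 0, "dz": 0, "ax": 0.12, "ay": 0, "az": 0, "hand": -1}]'

```text
time: 12.28
eef_pos: [0.6755, 0.0159, 0.1374]
tcp_rot: [-0.227, 0.672, -0.226, -0.668]
contact_force: [0.4, -2.5, 1.6]
width: 0.0135
```

```bash
python3 r.py
```

```text
t 12.28 yaw -2.223 M [-0.209  0.197  0.16 ] F [ 0.4 -2.5  1.6] tau7 0.233 tau5 -0.216 pos [0.6755 0.0159 0.1374] q [-0.31  0.69  0.33  1.82 -0.33  0.69 -2.02] xtool [ 0.006 -0.002 -1.   ]
```

Call:
move_arm --rows '[{"dx": 0, "dy": 0, "dz": 0, "ax": 0.06, "ay": 0, "az": 0, "hand": -1}, {"dx": 0.01, "dy": 0, "dz": 0, "ax": 0.12, "ay": 0, "az": 0, "hand": -1}]'

```text
time: 12.45
eef_pos: [0.6754, 0.0157, 0.1372]
tcp_rot: [-0.267, 0.657, -0.267, -0.653]
contact_force: [0.1, -2.2, 1.3]
width: 0.0133
```

```bash
python3 r.py
```

```text
t 12.45 yaw -2.346 M [-0.209  0.189  0.116] F [ 0.1 -2.2  1.3] tau7 0.216 tau5 -0.229 pos [0.6754 0.0157 0.1372] q [-0.33  0.69  0.36  1.82 -0.36  0.69 -2.11] xtool [ 0.005 -0.002 -1.   ]
```

Call:
move_arm --rows '[{"dx": 0, "dy": 0, "dz": 0, "ax": 0.06, "ay": 0, "az": 0, "hand": -1}, {"dx": 0.01, "dy": 0, "dz": 0, "ax": 0.12, "ay": 0, "az": 0, "hand": -1}, {"dx": 0.02, "dy": 0, "dz": 0, "ax": 0.18, "ay": 0, "az": 0, "hand": -1}, {"dx": 0.03, "dy": 0, "dz": 0, "ax": 0.24, "ay": 0, "az": 0, "hand": -1}]'

```text
time: 12.78
eef_pos: [0.6751, 0.0155, 0.1369]
tcp_rot: [-0.345, 0.619, -0.344, -0.616]
contact_force: [0.0, -1.3, 1.4]
width: 0.0135
```

```bash
python3 r.py
```

```text
t 12.78 yaw -2.588 M [-0.273  0.234  0.078] F [ 0.  -1.3  1.4] tau7 0.219 tau5 -0.271 pos [0.6751 0.0155 0.1369] q [-0.37  0.7   0.43  1.82 -0.43  0.7  -2.29] xtool [ 0.005 -0.002 -1.   ]
```

Call:
move_arm --rows '[{"dx": 0, "dy": 0, "dz": 0, "ax": 0.06, "ay": 0, "az": 0, "hand": -1}, {"dx": 0.01, "dy": 0, "dz": 0, "ax": 0.12, "ay": 0, "az": 0, "hand": -1}, {"dx": 0.02, "dy": 0, "dz": 0, "ax": 0.18, "ay": 0, "az": 0, "hand": -1}, {"dx": 0.03, "dy": 0, "dz": 0, "ax": 0.24, "ay": 0, "az": 0, "hand": -1}]'

```text
time: 13.12
eef_pos: [0.6748, 0.0153, 0.1366]
tcp_rot: [-0.417, 0.573, -0.416, -0.57]
contact_force: [-1.0, -1.3, 2.6]
width: 0.0134
```

```bash
python3 r.py
```

```text
t 13.12 yaw -2.831 M [-0.241  0.312  0.138] F [-1.  -1.3  2.6] tau7 0.215 tau5 -0.274 pos [0.6748 0.0153 0.1366] q [-0.41  0.72  0.5   1.82 -0.49  0.72 -2.48] xtool [ 0.004 -0.002 -1.   ]
```

Call:
move_arm --rows '[{"dx": 0, "dy": 0, "dz": 0, "ax": 0.06, "ay": 0, "az": 0, "hand": -1}, {"dx": 0.01, "dy": 0, "dz": 0, "ax": 0.12, "ay": 0, "az": 0, "hand": -1}, {"dx": 0.02, "dy": 0, "dz": 0, "ax": 0.18, "ay": 0, "az": 0, "hand": -1}, {"dx": 0.03, "dy": 0, "dz": 0, "ax": 0.24, "ay": 0, "az": 0, "hand": -1}]'

```text
time: 13.45
eef_pos: [0.6745, 0.0153, 0.1363]
tcp_rot: [-0.483, 0.518, -0.482, -0.515]
contact_force: [-1.0, -1.9, 2.1]
width: 0.0136
```

```bash
python3 r.py
```

```text
t 13.45 yaw -3.073 M [-0.244  0.304  0.152] F [-1.  -1.9  2.1] tau7 0.209 tau5 -0.276 pos [0.6745 0.0153 0.1363] q [-0.45  0.74  0.56  1.83 -0.56  0.74 -2.66] xtool [ 0.004 -0.002 -1.   ]
```

Call:
move_arm --rows '[{"dx": 0, "dy": 0, "dz": 0, "ax": 0.06, "ay": 0, "az": 0, "hand": -1}, {"dx": 0.01, "dy": 0, "dz": 0, "ax": 0.12, "ay": 0, "az": 0, "hand": -1}, {"dx": 0.02, "dy": 0, "dz": 0, "ax": 0.18, "ay": 0, "az": 0, "hand": -1}, {"dx": 0.03, "dy": 0, "dz": 0, "ax": 0.24, "ay": 0, "az": 0, "hand": -1}, {"dx": 0.04, "dy": 0, "dz": 0, "ax": 0.3, "ay": 0, "az": 0, "hand": -1}, {"dx": 0.04, "dy": 0, "dz": 0, "ax": 0.34, "ay": 0, "az": 0, "hand": -1}, {"dx": 0.04, "dy": 0, "dz": 0, "ax": 0.34, "ay": 0, "az": 0, "hand": -1}, {"dx": 0.04, "dy": 0, "dz": 0, "ax": 0.34, "ay": 0, "az": 0, "hand": -1}]'

```text
time: 14.12
eef_pos: [0.674, 0.0153, 0.1359]
tcp_rot: [0.564, -0.429, 0.563, 0.427]
contact_force: [-2.1, -0.7, 3.1]
width: 0.0139
```

```bash
python3 r.py
```

```text
t 14.12 yaw 2.870 M [-0.144  0.424 -0.101] F [-2.1 -0.7  3.1] tau7 0.072 tau5 -0.246 pos [0.674  0.0153 0.1359] q [-0.51  0.76  0.65  1.83 -0.64  0.77 -2.92] xtool [ 0.003 -0.002 -1.   ]
```

Call:
move_arm --rows '[{"dx": 0, "dy": 0, "dz": 0, "ax": 0, "ay": 0, "az": 0, "hand": 0}, {"dx": 0, "dy": 0, "dz": 0, "ax": 0, "ay": 0, "az": 0, "hand": 0}, {"dx": 0, "dy": 0, "dz": 0, "ax": 0, "ay": 0, "az": 0, "hand": 0}, {"dx": 0, "dy": 0, "dz": 0, "ax": 0, "ay": 0, "az": 0, "hand": 0}, {"dx": -1, "dy": 0, "dz": 0, "ax": 0, "ay": 0, "az": 0, "hand": 0}, {"dx": -3, "dy": 0, "dz": 0, "ax": 0, "ay": 0, "az": 0, "hand": 0}, {"dx": -6, "dy": 0, "dz": 0, "ax": 0, "ay": 0, "az": 0, "hand": 0}, {"dx": -9, "dy": 0, "dz": 0, "ax": 0, "ay": 0, "az": 0, "hand": 0}, {"dx": -12, "dy": 0, "dz": 0, "ax": 0, "ay": 0, "az": 0, "hand": 0}, {"dx": -12, "dy": 0, "dz": 0, "ax": 0, "ay": 0, "az": 0, "hand": 0}, {"dx": -12, "dy": 0, "dz": 0, "ax": 0, "ay": 0, "az": 0, "hand": 0}]'

```text
time: 15.03
eef_pos: [0.675, 0.0151, 0.2588]
tcp_rot: [0.565, -0.43, 0.561, 0.426]
contact_force: [-1.1, -0.0, 0.1]
width: 0.0425
```

```bash
python3 r.py; python3 - <<'E'
from h import *
import pickle
pickle.dump(env.camera_info('wrist'),open('w3.pkl','wb'))
snap('wrist','w3')
E
```

```text
t 15.03 yaw 2.870 M [0.015 0.059 0.019] F [-1.1 -0.   0.1] tau7 -0.012 tau5 0.026 pos [0.675  0.0151 0.2588] q [-0.59  0.64  0.78  1.75 -0.53  0.97 -3.01] xtool [ 0.008 -0.001 -1.   ]
```

View pics/w3.png

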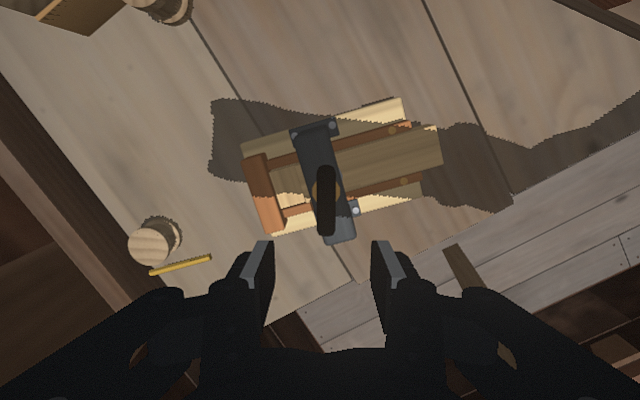

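The knob bar runs from about (326,168) to (326,234), aligned with the jaws. The rail is still in place, with its near end at (424,124)-(443,163).

```bash
python3 - <<'E'
from h import *
import pickle
c=pickle.load(open('w3.pkl','rb'))
k=back('wrist',[[326,170],[326.5,231]],.142,c);print(k,np.arctan2(*(k[1]-k[0])[1::-1])%np.pi)
print(back('wrist',[[435,124],[443,163]],.046,c).mean(0))
E
```

```text
[[ 0.66698566 -0.00638262  0.142     ]
 [ 0.67865802  0.03756774  0.142     ]] 1.311208321766269
[0.55920328 0.01422791 0.046     ]
```

```bash
python3 -c "
from h import *
print(env.finish_job())"
```

```text
the job is handed in; nothing more can be done
None
```

I pushed the rail home against the end stop, turned the clamp knob clockwise to the touch and about a quarter turn beyond, then let go. The job was handed in at about 15 s. No verdict was reported.

- **Rail:** The push stopped dead at about 10 N. The last wrist picture puts the near end at x = 0.559 m, the same as right after the push; my estimate for home was 0.558 m.
- **Touch:** Wrist joint torque showed it as a clear step of about 0.08 N m between tool yaws -1.80 and -2.04 rad. I put the start at about -1.82 (give or take 0.02), about 3.5 rad after the start.
- **Quarter turn:** I stopped at yaw -3.41, about 1.57 to 1.6 rad past the touch. That is close to a quarter turn and well short of half a turn.
- **Knob after release:** The last picture puts the bar at 1.311 rad, against 1.299 expected from the gripper, so it did not slip or spring back noticeably.
- **Tin and spool:** The arm stayed clear of both. The last picture shows a spool standing by the jig; I did not check the tin again after the knob work.
- **Disagreement:** The first side view suggested a knob angle about 13 degrees different from the top view. I relied on the close-up wrist view, which matched the top view.

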